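# Set the turret stop and run the case up to it

## Task

Set up the case for drilling. First turn the three-armed stop turret, by pushing an arm with a fingertip, until its longest arm points straight down the jig at the wooden case; then push the case along between the rails until its end rests against the tip of that arm, with the arm still pointing straight. Only push: do not lift the case, and leave the things around the jig alone.

Things in the scene. Friction and masses are not known exactly. Their poses are not given: they have to be found in the camera images.
- jig: wooden jig fixed to the bench, plate 400 x 146 x 12 mm; origin at the centre of its underside, z up. x runs lengthwise from the turret end to the open end, where the case is pushed; x points roughly to the robot's right, y roughly away from the robot. Two rails along x, 122 mm apart inside, 11 mm wide, tops 30 mm above the bench, from x = -60 to +190 mm
- pivot (a point): point on the turret's upright turning axis at the mid-height of its arms (40 mm above the bench), at jig x = -145 mm, y = 0. Hub 42 mm diameter, highest point 59 mm above the bench, standing on a boss of 60 mm diameter whose top is 26 mm above the bench
- turret (a joint): angle of the turret, rad: 0 (or any whole turn) when the longest arm points along jig +x, straight at the case; grows counter-clockwise seen from above. It turns without end or stop, has no spring and stays where it is left; friction about 0.3 N m (6 N at 50 mm from the axis)
- long_tip (a point): outermost point of the longest arm's rounded tip, 72 mm from the axis. All arms are level round steel rods of 12 mm diameter, centre line 40 mm above the bench (underside 34 mm, 22 mm above the plate)
- mid_tip (a point): tip of the middle arm, 52 mm from the axis, 120 degrees counter-clockwise of the longest arm seen from above
- short_tip (a point): tip of the shortest arm, 38 mm from the axis, 240 degrees counter-clockwise of the longest arm
- case_center (a point): centre of the dark wooden case (176 mm along the jig, 116 mm across, 62 mm high), loose, lying on the jig plate between the rails, its underside 12 and its top 74 mm above the bench; about 0.3 to 0.7 kg. z of this frame is up. It starts 45 to 75 mm short of the longest arm's reach
- case_inner (a point): middle of the case's end face towards the turret, half-way up; comes to jig x = -73 mm when the case rests against the longest arm
- case_outer (a point): middle of the case's other end face, half-way up: the face to push on, towards jig -x
- jar: white screw-top jar, 50 mm diameter, 66 mm tall, beside the jig on the robot's side; leave alone (origin under its centre)
- marker: felt marker, 18 x 130 mm, 19 mm thick, lying beside the jig on the far side; leave alone (origin under its centre)
- roll: roll of brown tape lying flat, 106 mm across, 45 mm tall, near the right front; leave alone (origin under its centre)
- housing: black stand housing, 142 x 68 x 82 mm, at the left back; leave alone (origin under its centre)
- brush_a: flat brush lying on the bench, 36 x 188 mm, 12 mm thick, at the right; leave alone (origin under its centre)
- sanding_block: sanding block, 58 x 91 x 34 mm, at the right; leave alone (origin under its centre)
- pliers: pliers lying on the bench, 63 x 156 mm, 14 mm thick, at the back right; leave alone (origin under its centre)
Mind the look-alikes: they are no part of the job. Leave any orange look-alike of the part that bears case_center alone.

How it is judged:
By the outcome, as a careful person would: the job done as asked, in the order asked, and still so for the second after the job is handed in, with the robot touching nothing.
It also fails if it takes over 51 s, if anything falls off the work surface, if the arm or the gripper's body presses on something with over 40 N, if the wrist force passes 120 N, or if a joint passes its speed limit or range.

## Robot

A 7-joint arm with a two-finger parallel gripper is mounted at the origin on a cart in front of the work surface, level with it; the furniture and walls round the work are solid. World frame = base frame: x ahead of the robot, y to its left, z up, the work surface at z = 0. Lengths are in m, angles in rad, forces in N, time in s.
With the tool pointing down it reaches from about 0.4 to 0.85 m from the base axis. Payload 10.4 kg.
Tool frame: the origin (TCP) lies midway between the tips of the shut fingers; the grasp point (between the pads) lies 19 mm behind it; z points along the fingers, y is the line along which they close (so a half turn about z gives the same grasp; the last joint's range is limited). The gripper opens to 85 mm and grips with 20 to 120 N. Pads are 22 mm wide; open, the fingers measure 114 mm over their backs; the gripper's body (76 mm by 85 mm) begins 54 mm behind the grasp point. The pads swing forward as they close: fully open they stand 13 mm farther back than shut.
Start: joints at [-0.742, 0.332, -0.065, 1.46, 0.022, 1.35, -0.088], TCP at [0.47, 0.412, 0.231] pointing down, gripper open.
Joint ranges: [-2.6, 2.6], [-0.5, 2.12], [-1.47, 1.34], [0.16, 2.42], [-1.27, 4.41], [0.06, 2.06], [-2.6, 2.6]. Speed limits (rad/s): [2.22, 2.22, 2.79, 2.79, 3.14, 3.14, 3.14].

## Interface

Orientations are given as a unit quaternion [x, y, z, w].
In Python, from workcell import get_obs, camera, camera_params, hand_in gives the robot as it stands.
- The arm moves only by the tool carry_out, never from a script. Its argument "commands" is a list that holds one entry, the list of rows, each a list of 6 numbers: the shift along the tool's x, y, z in units of 40 mm (1.0 is 40 mm), then the turn, a rotation vector about the tool's x, y, z in units of 6 degrees (1.0 is 6 degrees). In form: [[[x, y, z, ax, ay, az], ...]]. A call has 1 to 20 rows; each row shifts and turns the commanded pose from where the row before left it, along the tool's axes as they then stand; what a row does not reach is not made up. A row lasts 1/12 s, in which the tool goes at most 41.7 mm and 7.16 degrees, less where a joint would pass 70% of its speed; a pose out of reach is approached as far as the arm can. A call is refused whole if a number of a shift passes 1 or a number of a turn 1, either way. A call with a gripper value outside its range is refused whole. "hand" is the closure, from -1 (fully open) to 1 (shut), set as the call begins (left out, the last holds). The fingers move at their own pace and stop on an object; "force" is the grip in N (left out, the last holds). Time passes only in rows, so rows that do not move let the fingers close. It gives the time, the measured TCP pose, the force, the opening and the grip force at its end, in the units of the state.
- get_obs(): the state, without advancing time (a new reading comes with each control period).
- camera(name): name is "scene" or "top" or "wrist"; returns the picture (480x640x3 uint8, red, green, blue); there is no depth.
- camera_params(name): a dict with "mtx" (3x3 intrinsics, pixels), "R" (3x3) and "t" (3): a world point X has camera coordinates R X + t. Camera axes: x right, y down, z forward; pixel columns grow to the right and rows downward; lengths in m; the calibration is good to about 2 mm. A picture is of the moment at which its call begins: read the wrist's pose just before it. camera_params takes no time and is no camera call; for the wrist camera it gives the pose at the moment of the call.
- hand_in(): hands the job in; it is judged then, once.
The state is a dict: "clock": time; "joint_pos": joint angles; "joint_velocities": joint speeds; "tau": joint torques, N m; "position": TCP position; "ee_rot": TCP orientation; "ft_force": force on the tool from outside, world axes, zero at the start; "torque": the same for the moment, N m; "grip_width": opening from 0.0 (shut) to 1.0 (fully open); "grasp_force": force on a finger pad.
Only numpy, scipy, OpenCV 4.12 (cv2) and the standard library are available. Lean on these libraries where they do the work, as an engineer would, in place of code of your own. Each camera call takes 0.05 s, during which the arm holds its last target. There are 200 camera calls.

## Working session

There is one attempt and no reset: what is moved stays moved. The work goes in short steps, Python scripts to look and compute and a tool call to move; the robot and the scene stay as the last step left them, time stands still between calls to the robot, and variables do not carry over. Pictures are saved under pics/ and viewed, at most 10 in all, crops included, and the job is handed in when it is done.

Besides the shell and the picture viewer there is one more tool, called after "Call:" as name([rows], argument=value, ...), one row to a line, values as JSON. carry_out: Moves the arm, as the interface text tells. Its arguments: {"type":"object","properties":{"commands":{"type":"array"},"hand":{"type":"number"},"force":{"type":"number"}},"required":["commands"]}

```bash
mkdir -p pics
cat > h.py <<'E'
import numpy as np, cv2
from workcell import get_obs, camera, camera_params, hand_in
def px2w(name,uv,z,P=None):
    P=P or camera_params(name); K,R,t=[np.array(P[k],float) for k in("mtx","R","t")]
    o=-R.T@t
    out=[]
    for u,v in uv:
        d=R.T@np.linalg.inv(K)@np.array([u,v,1.]); out.append(o+d*(z-o[2])/d[2])
    return np.array(out)
def w2px(name,X):
    P=camera_params(name); K,R,t=[np.array(P[k],float) for k in("mtx","R","t")]
    c=(R@np.atleast_2d(X).T).T+t; q=(K@c.T).T; return q[:,:2]/q[:,2:]
def snap(name,f):
    im=camera(name); cv2.imwrite(f"pics/{f}.png",im[:,:,::-1]); return im
E
python3 - <<'E'
from h import *
snap("top","top0"); snap("scene","scene0")
o=get_obs(); print(o["clock"],o["position"],o["ee_rot"])
for n in("top","scene"):
    P=camera_params(n); print(n,-np.array(P["R"]).T@np.array(P["t"]),P["mtx"],P["R"])
E
```

```text
0.1 [0.47005267 0.41140285 0.23059939] [ 4.13152399e-01  9.10661677e-01 -5.97853112e-04 -2.20402978e-04]
top [0.41750246 0.00210022 1.53225985] [[572.71412822   0.         326.92346653]
 [  0.         572.71412822 246.15759863]
 [  0.           0.           1.        ]] [[ 0.01014511 -0.9998938  -0.01046261]
 [-0.99785363 -0.00944637 -0.0647989 ]
 [ 0.06469318  0.01109755 -0.99784349]]
scene [-0.30528946 -0.52756904  0.98902923] [[518.61303813   0.         322.28975651]
 [  0.         518.61303813 235.46586065]
 [  0.           0.           1.        ]] [[ 0.5336332  -0.84568406 -0.00735368]
 [-0.578802   -0.35886113 -0.73226152]
 [ 0.61662295  0.39501538 -0.68098384]]
```

View pics/top0.png

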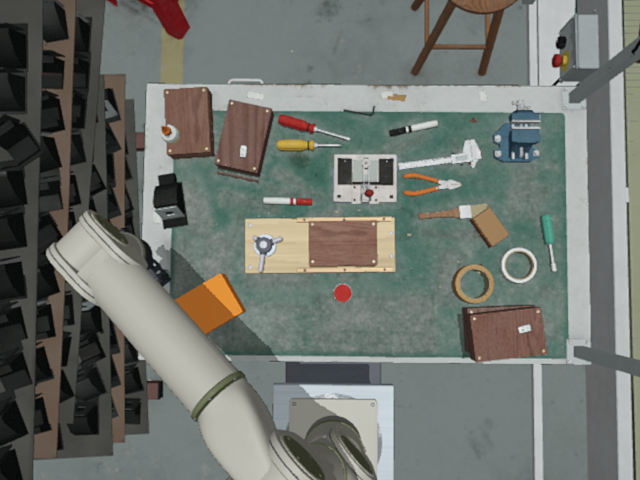

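View pics/scene0.png

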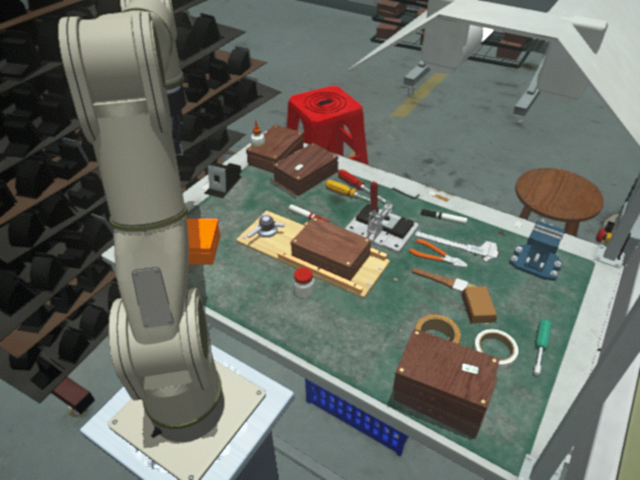

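The top picture shows the jig at about (245–395, 218–273), the turret hub near (265, 244), the case at (310–377, 221–266), and the jar at (343, 293). The scene view agrees. I'll enlarge the jig.

Run:
```python
from h import *
im=cv2.imread("pics/top0.png")
c=im[190:310,235:405]; cv2.imwrite("pics/c0.png",cv2.resize(c,None,fx=4.7,fy=4.7,interpolation=cv2.INTER_CUBIC))
```

```text
(no output)
```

View pics/c0.png

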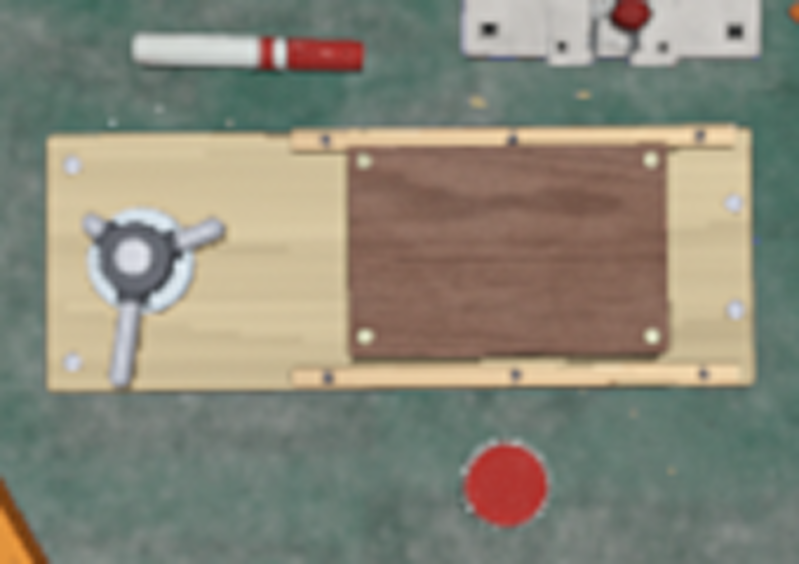

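The enlarged crop shows jig corners at (47,136), (752,130), (755,383) and (48,390). The long tip is at (121,384), the mid tip at (222,228), the short tip at (88,218) and the hub at about (135,257). The case top spans (348..667, 146..357).

Run:
```python
from h import *
f=lambda L:[((u+.5)/4.7-.5+235,(v+.5)/4.7-.5+190) for u,v in L]
J=px2w("top",f([(47,136),(752,130),(755,383),(48,390)]),.012)
print(J.round(4), np.linalg.norm(np.roll(J,-1,0)-J,axis=1))
c=J.mean(0); ex=(J[1]-J[0]+J[2]-J[3]); ex[2]=0; ex/=np.linalg.norm(ex); ey=np.array([-ex[1],ex[0],0])
np.savez("jig.npz",c=c,ex=ex,ey=ey); print("c",c,"ex",ex)
tj=lambda X:np.c_[(X-c)@ex,(X-c)@ey]*1000
A=tj(px2w("top",f([(121,384),(222,228),(88,218)]),.040)); print("tips",A.round(1))
H=tj(px2w("top",f([(135,257)]),.059)); print("hub",H)
d=A-np.array([-145,0]); print(np.hypot(*d.T),np.degrees(np.arctan2(d[:,1],d[:,0])))
print("case",tj(px2w("top",f([(348,147),(667,144),(666,353),(351,357)]),.074)).round(1))
print("jar",tj(px2w("top",f([(506,485)]),.066)))
print("mark",tj(px2w("top",f([(135,48),(362,55)]),.015)))
print("housing",tj(px2w("top",[(218,277),(242,312),(203,333),(176,298)],.08)))
cc=c.copy();cc[2]=0
for p in[(-145,0),(100,0),(215,0),(-73,0)]:print(p,cc+ex*p[0]/1e3+ey*p[1]/1e3)
from scipy.spatial.transform import Rotation as Ro
print(Ro.from_quat(get_obs()["ee_rot"]).as_matrix().round(3))
```

```text
[[ 0.5879  0.2398  0.012 ]
 [ 0.5949 -0.1606  0.012 ]
 [ 0.4516 -0.1627  0.012 ]
 [ 0.4437  0.2364  0.012 ]] [0.40045361 0.14338946 0.39914156 0.14431984]
c [0.51952894 0.03821044 0.012     ] ex [ 0.01866097 -0.99982587  0.        ]
tips [[-154.7  -69.7]
 [ -98.3   16.5]
 [-173.    22.8]]
hub [[-144.52948787   -0.5294942 ]]
[70.42085637 49.50068655 36.12169394] [-97.91868289  19.49333355 140.85562009]
case [[-26.5  57.4]
 [147.1  57.4]
 [145.  -56.3]
 [-25.6 -57. ]]
jar [[  57.80130218 -126.9426122 ]]
mark [[-149.71111506  121.62463322]
 [ -20.64348275  116.32227337]]
housing [[-257.24709296  -84.12358491]
 [-196.15569522 -172.95207176]
 [-294.61418568 -224.84909862]
 [-363.65737839 -136.33339783]]
(-145, 0) [0.5168231  0.18318519 0.        ]
(100, 0) [ 0.52139504 -0.06177215  0.        ]
(215, 0) [ 0.52354105 -0.17675213  0.        ]
(-73, 0) [0.51816669 0.11119772 0.        ]
[[-0.659  0.752 -0.001]
 [ 0.752  0.659 -0.001]
 [-0.    -0.001 -1.   ]]
```

Measurements check out: the jig is 400 × 144 mm, the hub sits at (-144.5, -0.5), and the arm radii are 70, 49.5 and 36 mm. The turret is at about -99°, so it needs about +99° CCW. I'll shut the fingers and align the tool first.

Call:
carry_out([
  [[0,0,0,0,0,-0.92],[0,0,0,0,0,-0.92],[0,0,0,0,0,-0.92],[0,0,0,0,0,-0.92],[0,0,0,0,0,-0.92],[0,0,0,0,0,-0.92],[0,0,0,0,0,-0.92],[0,0,0,0,0,-0.92],[0,0,0,0,0,-0.94],[0,0,0,0,0,0],[0,0,0,0,0,0]],
], hand=1)

```text
clock: 1.02
position: [0.4702, 0.4115, 0.231]
ee_rot: [-0.007, 1.0, -0.0, -0.0]
ft_force: [0.5, 0.1, -0.5]
grip_width: -0.001
grasp_force: 0.0
```

```bash
cat >> h.py <<'E'
from scipy.spatial.transform import Rotation as Ro
def st():
    J=np.load("jig.npz"); o=get_obs(); p=np.array(o["position"])-J["c"]; M=Ro.from_quat(o["ee_rot"]).as_matrix()
    f=np.array(o["ft_force"])
    print("t",round(o["clock"],2),"jig",(p@J["ex"]*1e3).round(1),(p@J["ey"]*1e3).round(1),(p[2]*1e3+12).round(1),
     "yaw err",np.degrees(np.arctan2(M[:,0]@J["ex"],-M[:,0]@J["ey"])).round(2),"tilt",M[:2,2].round(4),"F jig",(f@J["ex"]).round(1),(f@J["ey"]).round(1),f[2].round(1),"w",o["grip_width"])
E
python3 -c "from h import *;st()"
```

```text
t 1.02 jig -374.1 -42.3 231.0 yaw err -0.25 tilt [-0.0005 -0.0004] F jig -0.1 0.5 -0.5 w -0.0013520374560165248
```

Call:
carry_out([
  [[0.15,-0.9,0,0,0,0],[0.15,-0.95,0,0,0,0],[0.15,-0.95,0,0,0,0],[0.15,-0.95,0,0,0,0],[0.15,-0.93,0,0,0,0],[0,0,0.9,0,0,0],[0,0,0.9,0,0,0],[0,0,0.9,0,0,0],[0,0,0.9,0,0,0],[0,0,0.6,0,0,0],[0,0,0.5,0,0,0],[0,0,0.4,0,0,0],[0,0,0,0,0,0],[0,0,0,0,0,0]],
])

```text
clock: 2.18
position: [0.4431, 0.2238, 0.0271]
ee_rot: [-0.008, 1.0, -0.0, -0.001]
ft_force: [0.9, -0.4, 0.2]
grip_width: -0.004
grasp_force: 0.0
```

```bash
python3 -c "
from h import *;st();im=snap('wrist','w1')"
```

```text
t 2.18 jig -187.0 -72.9 27.1 yaw err -0.2 tilt [-0.0013 -0.0007] F jig 0.4 0.9 0.2 w -0.004484806372870709
```

View pics/w1.png

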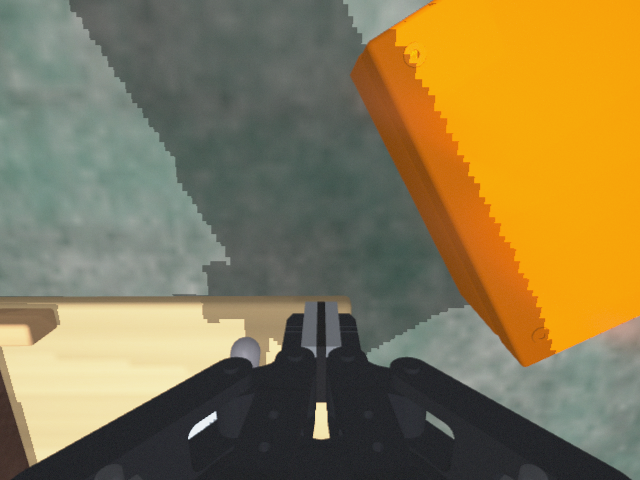

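The wrist view shows the long tip at about (245, 350), just left (jig +x) of the shut fingertips at about (320, 325), which is clear and as planned. The orange look-alike is well clear on the right. Now I'll sweep the arm round to about -15°.

Call:
carry_out([
  [[0,-0.15,0,0,0,0],[0,-0.15,0,0,0,0],[0,-0.15,0,0,0,0],[0,-0.15,0,0,0,0],[-0.01,-0.175,0,0,0,0],[-0.015,-0.175,0,0,0,0],[-0.05,-0.19,0,0,0,0],[-0.05,-0.185,0,0,0,0],[-0.11,-0.175,0,0,0,0],[-0.115,-0.175,0,0,0,0],[-0.15,-0.14,0,0,0,0],[-0.15,-0.135,0,0,0,0],[-0.175,-0.1,0,0,0,0],[-0.175,-0.1,0,0,0,0],[0,0,0,0,0,0],[0,0,0,0,0,0]],
])

```text
clock: 3.57
position: [0.4852, 0.138, 0.0277]
ee_rot: [-0.008, 1.0, -0.0, 0.0]
ft_force: [0.9, -0.4, 0.1]
grip_width: -0.001
grasp_force: 0.1
```

```bash
python3 -c "
from h import *;st();a=snap('wrist','w2');b=snap('scene','s2')
t=camera('top');cv2.imwrite('pics/t2.png',t[:,:,::-1])
c=cv2.resize(b[195:305,225:405],None,fx=4.4,fy=4.4,interpolation=cv2.INTER_CUBIC)
cv2.imwrite('pics/c2.png',c[:,:,::-1])"
```

```text
t 3.57 jig -100.4 -32.5 27.7 yaw err -0.15 tilt [ 0.0006 -0.    ] F jig 0.4 0.9 0.1 w -0.0013351098299801247
```

View pics/w2.png

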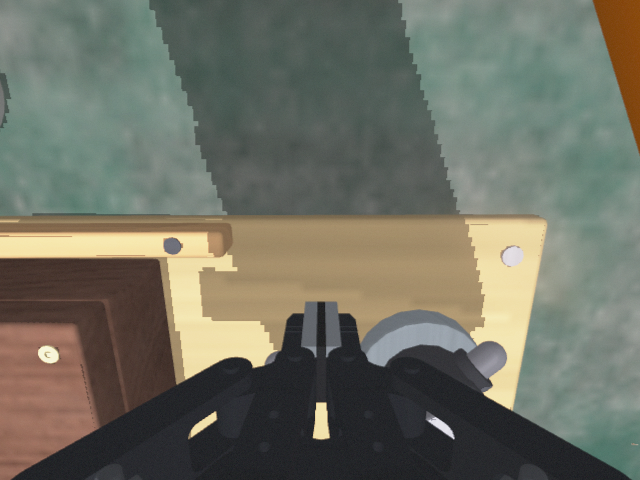

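The wrist view shows the long arm's tip at about (272, 358), just beyond the fingers. The short arm now points lower right with its tip at about (492, 355), so the turret is near -20°. I'll continue with a gentle push to just short of straight, then rise to measure.

Call:
carry_out([
  [[-0.11,-0.02,0,0,0,0],[-0.11,-0.02,0,0,0,0],[-0.08,-0.02,0,0,0,0],[0,0,0,0,0,0],[0,0,0,0,0,0]],
])

```text
clock: 4.13
position: [0.4967, 0.1363, 0.0272]
ee_rot: [-0.009, 1.0, -0.0, -0.0]
ft_force: [-3.6, -1.5, 1.4]
grip_width: -0.0
grasp_force: 1.7
```

```bash
python3 -c "
from h import *;st();P=camera_params('wrist');J=np.load('jig.npz');R=np.array(P['R']);C=-R.T@np.array(P['t'])
d=C-J['c'];print('cam jig',d@J['ex'],d@J['ey'],d[2]+.012);f=R[2];print('fwd',f@J['ex'],f@J['ey'],f[2],P['mtx'][0])"
```

```text
t 4.13 jig -98.4 -21.0 27.2 yaw err -0.08 tilt [-0.0008 -0.0004] F jig 1.5 -3.7 1.4 w -1.7022775682717067e-05
cam jig -0.09755221939186993 -0.09973371591236213 0.16971854003207926
fwd 0.0017665293845664214 0.30034256917530566 -0.9538297649555252 [369.17467412   0.         320.77290565]
```

Call:
carry_out([
  [[0.15,0,0,0,0,0],[0.1,0,0,0,0,0],[0,0,-0.7,0,0,0],[0,0,-0.8,0,0,0],[0,0.25,-0.8,0,0,0],[-0.35,0.25,-0.7,0,0,0],[-0.3,0,0,0,0,0],[0,0,0,0,0,0],[0,0,0,0,0,0],[0,0,0,0,0,0]],
])

```text
clock: 4.97
position: [0.5116, 0.1564, 0.1463]
ee_rot: [-0.009, 1.0, -0.0, -0.001]
ft_force: [0.5, -0.2, -0.3]
grip_width: 0.001
grasp_force: 0.0
```

```bash
python3 -c "
from h import *;st();a=snap('wrist','w3')
cv2.imwrite('pics/w3c.png',cv2.resize(a[120:370,200:500,::-1],None,fx=2.4,fy=2.4,interpolation=cv2.INTER_CUBIC))
P=camera_params('wrist');np.savez('p3.npz',**{k:P[k] for k in('mtx','R','t')})
J=np.load('jig.npz');X=[J['c']+J['ex']*x+J['ey']*y+np.array([0,0,z-.012]) for x,y,z in[(-.145,0,.059),(-.073,0,.04),(-.2,.073,.012),(-.2,-.073,.012),(-.06,-.061,.03)]]
print(w2px('wrist',np.array(X)).round(1))"
```

```text
t 4.97 jig -118.3 -5.7 146.3 yaw err -0.08 tilt [-0.0016 -0.0006] F jig 0.2 0.5 -0.3 w 0.00132523138476123
[[363.1 267.2]
 [259.1 258.2]
 [419.6 329.3]
 [435.2 150. ]
 [237.9 169.6]]
```

View pics/w3c.png

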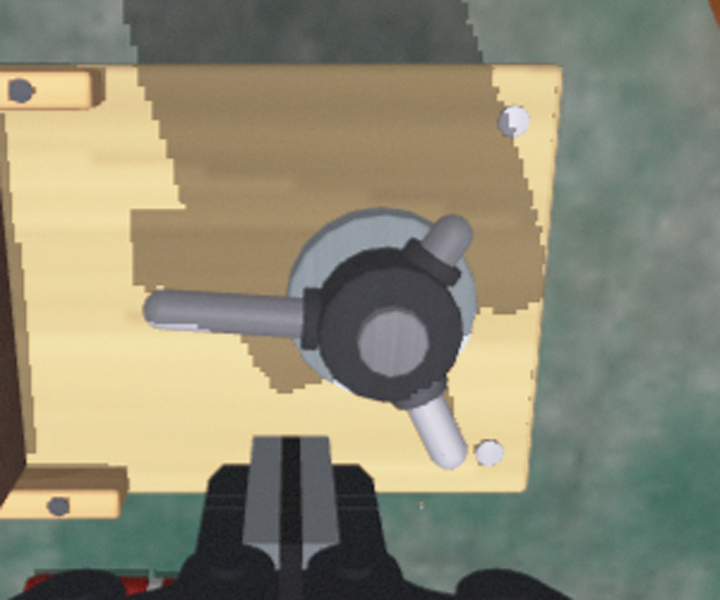

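Very clear view, in crop pixels: long tip at (144, 308), mid tip at (457, 466), short tip at (461, 221), hub top centre at (394, 342), jig corners at (562, 66) and (525, 492). The long arm still leans slightly to −y. I'll fit the angle.

```bash
cat > fit.py <<'E'
from h import *
from scipy.optimize import least_squares
def fit(P,tips,hub,corners,s,off):
    J=np.load('jig.npz');K,R,t=P['mtx'],P['R'],P['t']
    f=lambda L:np.array([((u+.5)/s-.5+off[0],(v+.5)/s-.5+off[1]) for u,v in L])
    obs=f(tips+[hub]+corners)
    def res(q,full=False):
        th,dx,dy,dr=q
        ca,sa=np.cos(dr),np.sin(dr)
        L=[(-.145+r*np.cos(th+a),r*np.sin(th+a),.04) for r,a in((.072,0),(.052,2*np.pi/3),(.038,4*np.pi/3))]
        L+=[(-.145,0,.059),(-.2,-.073,.012),(-.2,.073,.012)][:1+len(corners)]
        X=np.array([J['c']+J['ex']*(ca*x-sa*y+dx)+J['ey']*(sa*x+ca*y+dy)+np.array([0,0,z-.012]) for x,y,z in L])
        c=X@np.array(R).T+np.array(t);q=c@np.array(K).T
        return (q[:,:2]/q[:,2:]-obs).ravel()
    r=least_squares(res,[0,0,0,0]);print("theta",np.degrees(r.x[0]).round(2),"d mm",(r.x[1:3]*1e3).round(2),"drot",np.degrees(r.x[3]).round(2),"res px",r.fun.reshape(-1,2).round(1).tolist())
E
python3 -c "
from fit import *
fit(np.load('p3.npz'),[(144,308),(457,466),(461,221)],(394,342),[(562,66),(525,492)],2.4,(200,120))"
```

```text
theta -3.81 d mm [ 0.15 -2.35] drot 0.11 res px [[-1.2, 0.4], [-1.0, -0.2], [0.5, -1.3], [-0.9, 1.2], [1.3, -1.2], [1.4, 1.6]]
```

Turret at -3.8° with the fingertip stopped at y = -21.0. About 3.6 mm more at that radius makes it straight.

Call:
carry_out([
  [[0.33,-0.25,0,0,0,0],[0.3,-0.25,0,0,0,0],[0,0,0.8,0,0,0],[0,0,0.8,0,0,0],[0,0,0.7,0,0,0],[0,0,0.4,0,0,0],[0,0,0.28,0,0,0],[0,0,0,0,0,0],[-0.12,0,0,0,0,0],[-0.08,0,0,0,0,0],[-0.05,0,0,0,0,0],[-0.04,0,0,0,0,0],[-0.04,0,0,0,0,0],[0,0,0,0,0,0],[0,0,0,0,0,0]],
])

```text
clock: 6.27
position: [0.501, 0.1363, 0.0289]
ee_rot: [-0.009, 1.0, -0.0, -0.0]
ft_force: [-4.2, -1.6, 2.4]
grip_width: -0.002
grasp_force: 2.5
```

```bash
python3 -c "from h import *;st()"
```

```text
t 6.27 jig -98.5 -16.7 28.9 yaw err -0.09 tilt [-0.0005 -0.0002] F jig 1.5 -4.2 2.4 w -0.0023639202848890835
```

Call:
carry_out([
  [[0.15,0,0,0,0,0],[0.15,0,0,0,0,0],[0,0,-0.7,0,0,0],[0,0,-0.8,0,0,0],[0,0.25,-0.8,0,0,0],[-0.3,0.25,-0.7,0,0,0],[-0.3,0,0,0,0,0],[0,0,0,0,0,0],[0,0,0,0,0,0],[0,0,0,0,0,0]],
])

```text
clock: 7.1
position: [0.5117, 0.1564, 0.1473]
ee_rot: [-0.009, 1.0, -0.0, -0.001]
ft_force: [0.3, 0.1, -1.3]
grip_width: -0.003
grasp_force: 0.0
```

```bash
python3 -c "
from h import *;st();P=camera_params('wrist');a=snap('wrist','w4')
cv2.imwrite('pics/w4c.png',cv2.resize(a[120:370,200:500,::-1],None,fx=2.4,fy=2.4,interpolation=cv2.INTER_CUBIC))
np.savez('p4.npz',**{k:P[k] for k in('mtx','R','t')})"
```

```text
t 7.1 jig -118.3 -5.6 147.3 yaw err -0.08 tilt [-0.0014 -0.0005] F jig -0.1 0.3 -1.3 w -0.0028078368276091264
```

View pics/w4c.png

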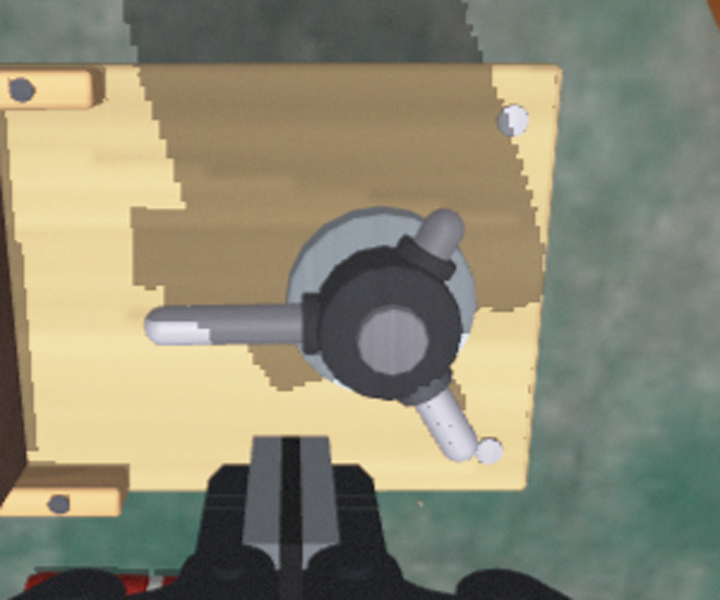

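The long arm now looks nearly horizontal, with its tip at (145, 327), mid tip at (464, 458), short tip at (452, 213), hub top at (394, 341). I'll fit the angle, and also take the rod's edge slope directly from the pixels, relative to the jig's edges.

```bash
python3 -c "
from fit import *
fit(np.load('p4.npz'),[(144,327),(464,458),(452,213)],(394,341),[(562,66),(525,490)],2.4,(200,120))
from scipy.ndimage import gaussian_filter as g
for n in ('w3','w4'):
    a=cv2.imread(f'pics/{n}.png').astype(float); P=np.load('p3.npz' if n=='w3' else 'p4.npz');J=np.load('jig.npz')
    sat=g(a[:,:,2]-a[:,:,0],.7) # wood is yellow, steel grey
    def edges(cols,lo,hi,z):
        out=[[],[]]
        for u in cols:
            c=sat[lo:hi,u]; m=c.min(); i=c.argmin()
            for k,sg in((0,-1),(1,1)):
                j=i; ref=.5*(m+ (c[max(i-14,0)] if sg<0 else c[min(i+14,len(c)-1)]))
                while 0<j<len(c)-1 and c[j]<ref: j+=sg
                fr=(ref-c[j-sg])/(c[j]-c[j-sg]+1e-9); out[k].append((u,lo+j-sg+sg*fr))
        return out
    for nm,e in zip(('up','dn'),edges(range(270,322),235,275,.04)):
        X=px2w('wrist',e,.04,dict(P)); x=(X-J['c'])@J['ex'];y=(X-J['c'])@J['ey'];p=np.polyfit(x,y,1);print(n,nm,'deg',np.degrees(p[0]).round(2),'rms mm',(np.std(y-np.polyval(p,x))*1e3).round(2),'y at pivot/tip',(np.polyval(p,[-.145,-.078])*1e3).round(1))
    # far-front jig edge (image top), columns 245..420
    e=[]
    for u in range(250,425,5):
        c=sat[135:160,u];d=np.diff(c);w=np.clip(d,0,None);e.append((u,135.5+(w*np.arange(len(d))).sum()/w.sum()))
    X=px2w('wrist',e,.012,dict(P));x=(X-J['c'])@J['ex'];y=(X-J['c'])@J['ey'];p=np.polyfit(x,y,1);print(n,'jig edge',np.degrees(p[0]).round(2),np.polyval(p,-.12)*1e3,np.std(y-np.polyval(p,x))*1e3)
"
```

```text
theta 0.76 d mm [ 0.28 -2.34] drot 0.07 res px [[-0.9, -0.4], [0.6, 0.0], [0.2, -0.6], [-1.2, 1.1], [0.7, -1.2], [0.8, 1.8]]
w3 up deg -0.56 rms mm 0.78 y at pivot/tip [-11.4 -12. ]
w3 dn deg -1.89 rms mm 1.69 y at pivot/tip [ 1.6 -0.6]
w3 jig edge -0.06 -75.70992448462405 0.2087636297724575
w4 up deg 5.72 rms mm 1.42 y at pivot/tip [-12.5  -5.8]
w4 dn deg 5.33 rms mm 2.33 y at pivot/tip [-0.5  5.8]
w4 jig edge -0.04 -75.62824892328011 0.2080527449747168
```

```bash
python3 -c "
from fit import *
J=np.load('jig.npz')
for n,pn in (('w3','p3'),('w4','p4')):
    a=cv2.GaussianBlur(cv2.imread(f'pics/{n}.png').astype(float),(0,0),.6); P=dict(np.load(pn+'.npz'))
    s=(a[:,:,2]-a[:,:,0])/(a[:,:,2]+1)
    E=[[],[]]; 
    for u in range(268,320,3):
        c=s[235:285,u]; i=22
        i=15+c[15:30].argmin(); up=i
        while c[up]<.2: up-=1
        dn=i
        while c[dn]<.2: dn+=1
        E[0].append((u,235+up+(c[up]-.2)/(c[up]-c[up+1]))); E[1].append((u,235+dn-(c[dn]-.2)/(c[dn]-c[dn-1])))
    for e in (E[0],E[1],[(p[0],(p[1]+q[1])/2) for p,q in zip(*E)]):
        X=px2w('wrist',e,.04,P)-J['c'];x,y=X@J['ex'],X@J['ey'];p=np.polyfit(x,y,1)
        print(n,np.degrees(p[0]).round(2),(np.std(y-np.polyval(p,x))*1e3).round(2),(np.polyval(p,[-.145,-.078])*1e3).round(1))
"
```

```text
w3 -2.97 0.36 [ -9.9 -13.4]
w3 -3.82 0.09 [ 3.6 -0.9]
w3 -3.39 0.18 [-3.2 -7.2]
w4 3.07 0.96 [-11.   -7.4]
w4 1.25 0.12 [3.5 4.9]
w4 2.17 0.48 [-3.8 -1.3]
```

The rod's lower edge (clean fit) and the tips fit agree on about +1.0°, slightly past straight. I'll trim it with a light touch from the other side: straight corresponds to the fingertip centre at y ≈ +16.4 there.

Call:
carry_out([
  [[-0.42,-0.25,0,0,0,0],[-0.42,-0.25,0,0,0,0],[0,0,0.8,0,0,0],[0,0,0.8,0,0,0],[0,0,0.7,0,0,0],[0,0,0.4,0,0,0],[0,0,0.28,0,0,0],[0,0,0,0,0,0],[0.1,0,0,0,0,0],[0.08,0,0,0,0,0],[0.06,0,0,0,0,0],[0.03,0,0,0,0,0],[0,0,0,0,0,0],[0,0,0,0,0,0]],
])

```text
clock: 8.32
position: [0.5362, 0.1373, 0.0295]
ee_rot: [-0.009, 1.0, 0.0, 0.001]
ft_force: [0.8, 0.4, -0.2]
grip_width: -0.001
grasp_force: 0.0
```

```bash
python3 -c "from h import *;st()"
```

```text
t 8.32 jig -98.7 18.5 29.5 yaw err -0.07 tilt [0.001  0.0003] F jig -0.4 0.8 -0.2 w -0.001350952253757692
```

Call:
carry_out([
  [[0.02,0,0,0,0,0],[0.02,0,0,0,0,0],[0,0,0,0,0,0],[0,0,0,0,0,0]],
])

```text
clock: 8.65
position: [0.5348, 0.1372, 0.0292]
ee_rot: [-0.009, 1.0, 0.0, 0.001]
ft_force: [2.1, -0.2, 0.5]
grip_width: -0.001
grasp_force: 1.1
```

```bash
python3 -c "from h import *;st()"
```

```text
t 8.65 jig -98.7 17.1 29.2 yaw err -0.08 tilt [0.001  0.0003] F jig 0.3 2.0 0.5 w -0.0006947206244999321
```

Contact is just made at y = 17.1, as predicted (+1° is about 17.3). A little more brings it straight.

Call:
carry_out([
  [[0.02,0,0,0,0,0],[0.01,0,0,0,0,0],[0,0,0,0,0,0],[0,0,0,0,0,0]],
])

```text
clock: 8.98
position: [0.5342, 0.1371, 0.0293]
ee_rot: [-0.009, 1.0, 0.0, 0.001]
ft_force: [5.7, -0.7, -1.5]
grip_width: -0.001
grasp_force: 2.8
```

```bash
python3 -c "from h import *;st()"
```

```text
t 8.98 jig -98.6 16.5 29.3 yaw err -0.09 tilt [0.0023 0.0004] F jig 0.8 5.7 -1.5 w -0.0013948737012502163
```

Call:
carry_out([
  [[-0.2,0,0,0,0,0],[-0.1,0,0,0,0,0],[0,0,-0.7,0,0,0],[0,0,-0.8,0,0,0],[0,0.25,-0.8,0,0,0],[0.42,0.25,-0.67,0,0,0],[0.43,0,0,0,0,0],[0,0,0,0,0,0],[0,0,0,0,0,0],[0,0,0,0,0,0]],
])

```text
clock: 9.82
position: [0.5109, 0.1563, 0.1471]
ee_rot: [-0.008, 1.0, -0.0, -0.0]
ft_force: [-0.1, -0.7, -0.7]
grip_width: -0.0
grasp_force: 0.0
```

```bash
cat > rod.py <<'E'
from fit import *
import sys
def rod(n,P,cols=range(268,320,3),lo=235):
    J=np.load('jig.npz'); a=cv2.GaussianBlur(cv2.imread(f'pics/{n}.png').astype(float),(0,0),.6)
    s=(a[:,:,2]-a[:,:,0])/(a[:,:,2]+1); e=[]
    for u in cols:
        c=s[lo:lo+50,u]; dn=15+c[15:30].argmin()
        while c[dn]<.2: dn+=1
        e.append((u,lo+dn-(c[dn]-.2)/(c[dn]-c[dn-1])))
    X=px2w('wrist',e,.04,P)-J['c'];x,y=X@J['ex'],X@J['ey'];p=np.polyfit(x,y,1)
    print(n,'rod deg',np.degrees(p[0]).round(2),'rms',(np.std(y-np.polyval(p,x))*1e3).round(2),(np.polyval(p,[-.145,-.078])*1e3).round(1))
E
python3 -c "
from rod import *
st();P=camera_params('wrist');a=snap('wrist','w5');np.savez('p5.npz',**{k:P[k] for k in('mtx','R','t')});rod('w5',P)
cv2.imwrite('pics/w5c.png',cv2.resize(a[120:370,200:500,::-1],None,fx=2.4,fy=2.4,interpolation=cv2.INTER_CUBIC))"
```

```text
t 9.82 jig -118.2 -6.4 147.1 yaw err -0.1 tilt [-0.0009 -0.0004] F jig 0.7 -0.2 -0.7 w -0.0004905082095041483
w5 rod deg 0.22 rms 0.04 [3.8 4.1]
```

Rod angle is 0.2° now, so it's straight. Next I'll go over to the far end of the case.

Call:
carry_out([
  [[-0.16,-0.7,0,0,0,0],[0,-0.9,0,0,0,0],[0,-0.9,0,0,0,0],[0,-0.9,0,0,0,0],[0,-0.9,0,0,0,0],[0,-0.9,0,0,0,0],[0,-0.9,0,0,0,0],[0,-0.8,0,0,0,0],[0,-0.6,0,0,0,0],[0,0,0.7,0,0,0],[0,0,0.8,0,0,0],[0,0,0.8,0,0,0],[0,0,0.5,0,0,0],[0,0,0,0,0,0],[0,0,0,0,0,0]],
])

```text
clock: 11.12
position: [0.5217, -0.1435, 0.0347]
ee_rot: [-0.008, 1.0, 0.0, -0.001]
ft_force: [0.5, 0.0, 0.4]
grip_width: -0.001
grasp_force: 0.0
```

```bash
python3 -c "
from h import *
st();snap('wrist','w6')"
```

```text
t 11.12 jig 181.7 -1.3 34.7 yaw err -0.11 tilt [-0.003  0.   ] F jig -0.0 0.5 0.4 w -0.0013480760452514156
```

View pics/w6.png

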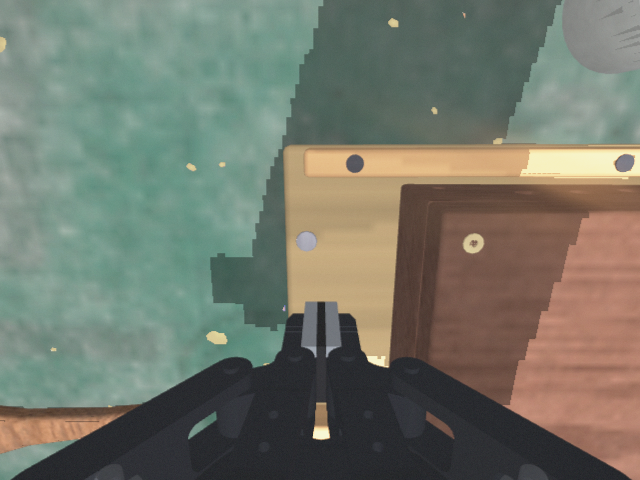

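The wrist view shows the shut fingers at about (320, 325) outside the case's end face (edge about x = 395–400), between the rails and clear. I'll push gently along −x, first most of the way.

Call:
carry_out([
  [[0,0.15,0,0,0,0],[0,0.15,0,0,0,0],[0,0.1,0,0,0,0],[0,0.1,0,0,0,0],[0,0.1,0,0,0,0],[0,0.1,0,0,0,0],[0,0.1,0,0,0,0],[0,0.1,0,0,0,0],[0,0.1,0,0,0,0],[0,0.1,0,0,0,0],[0,0.1,0,0,0,0],[0,0.1,0,0,0,0],[0,0.05,0,0,0,0],[0,0,0,0,0,0]],
])

```text
clock: 12.33
position: [0.5221, -0.0895, 0.0365]
ee_rot: [-0.009, 1.0, -0.0, 0.001]
ft_force: [1.8, -3.3, 3.3]
grip_width: 0.001
grasp_force: 2.2
```

```bash
python3 -c "
from h import *
st()"
```

```text
t 12.33 jig 127.7 0.2 36.5 yaw err -0.09 tilt [ 0.0018 -0.0008] F jig 3.4 1.7 3.3 w 0.000702805419004468
```

Call:
carry_out([
  [[0,0.05,0,0,0,0],[0,0.05,0,0,0,0],[0,0.05,0,0,0,0],[0,0.05,0,0,0,0],[0,0,0,0,0,0]],
])

```text
clock: 12.75
position: [0.5219, -0.0819, 0.0365]
ee_rot: [-0.008, 1.0, -0.0, 0.001]
ft_force: [-0.0, -4.8, 6.2]
grip_width: -0.003
grasp_force: 3.0
```

```bash
python3 -c "
from h import *
st()"
```

```text
t 12.75 jig 120.1 0.1 36.5 yaw err -0.12 tilt [ 0.0017 -0.0009] F jig 4.8 -0.1 6.2 w -0.0025509812372446925
```

Call:
carry_out([
  [[0,0.03,0,0,0,0],[0,0.03,0,0,0,0],[0,0.03,0,0,0,0],[0,0,0,0,0,0]],
])

```text
clock: 13.08
position: [0.5218, -0.0785, 0.0365]
ee_rot: [-0.008, 1.0, -0.001, 0.001]
ft_force: [0.0, -5.4, 6.2]
grip_width: 0.003
grasp_force: 3.5
```

```bash
python3 -c "
from h import *
st()"
```

```text
t 13.08 jig 116.7 0.1 36.5 yaw err -0.13 tilt [ 0.0016 -0.001 ] F jig 5.4 -0.1 6.2 w 0.0033536774241561436
```

Call:
carry_out([
  [[0,0.025,0,0,0,0],[0,0.025,0,0,0,0],[0,0,0,0,0,0]],
])

```text
clock: 13.33
position: [0.5218, -0.0766, 0.0365]
ee_rot: [-0.008, 1.0, -0.001, 0.001]
ft_force: [-0.5, -5.8, 5.3]
grip_width: -0.001
grasp_force: 3.8
```

```bash
python3 -c "
from h import *
st()"
```

```text
t 13.33 jig 114.9 0.1 36.5 yaw err -0.13 tilt [ 0.0016 -0.0012] F jig 5.8 -0.6 5.3 w -0.0005668407093453783
```

```bash
python3 -c "
from h import *
a=snap('top','t7')
cv2.imwrite('pics/t7c.png',cv2.resize(a[205:290,240:350,::-1],None,fx=7,fy=7,interpolation=cv2.INTER_CUBIC))
J=np.load('jig.npz');f=lambda x,y,z:J['c']+J['ex']*x+J['ey']*y+np.array([0,0,z-.012])
q=w2px('top',np.array([f(-.073,0,.04),f(-.073,0,.074),f(-.073,0,.012),f(-.145,0,.059)]));print(((q-[240,205]+.5)*7-.5).round(1))"
```

```text
[[363.8 278.3]
 [357.1 272. ]
 [369.1 283.3]
 [165.  276.6]]
```

View pics/t7c.png

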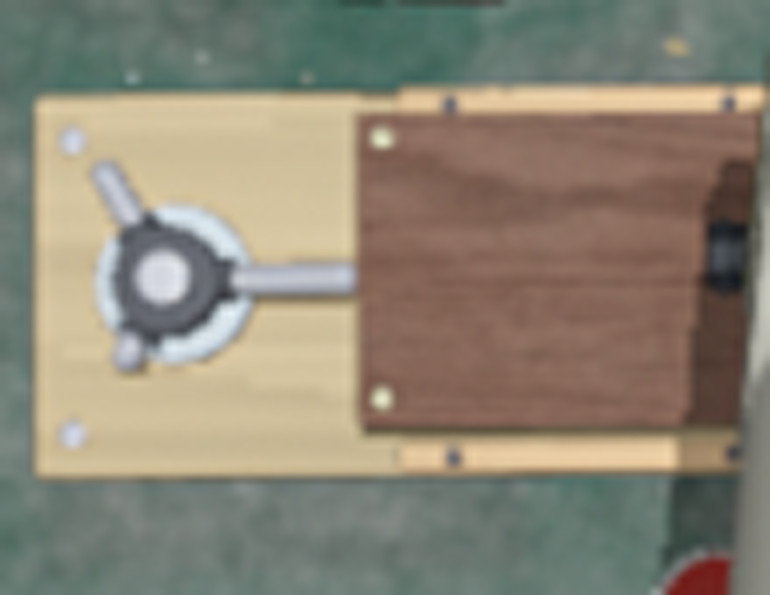

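The top view shows the case's inner top edge at about x = 357, where 357.1 was predicted for contact. The long arm is straight and runs right to the case. I'll close any last sliver in tiny steps while watching the force.

Call:
carry_out([
  [[0,0.02,0,0,0,0],[0,0.02,0,0,0,0],[0,0,0,0,0,0],[0,0,0,0,0,0]],
])

```text
clock: 13.72
position: [0.5217, -0.0764, 0.0365]
ee_rot: [-0.008, 1.0, -0.001, 0.001]
ft_force: [0.5, -10.6, 5.4]
grip_width: -0.002
grasp_force: 5.8
```

```bash
python3 -c "
from h import *
st()"
```

```text
t 13.72 jig 114.6 0.1 36.5 yaw err -0.2 tilt [ 0.0018 -0.0024] F jig 10.6 0.3 5.4 w -0.002120544182643921
```

Commanded 1.6 mm but moved only 0.3 mm, with the force up to 10.6 N: the case is seated against the arm. I'll back straight off, rise, and check over the turret.

Call:
carry_out([
  [[0,-0.04,0,0,0,0],[0,-0.1,0,0,0,0],[0,-0.3,0,0,0,0],[0,-0.4,0,0,0,0],[0,0,-0.7,0,0,0],[0,0,-0.8,0,0,0],[0,0,-0.8,0,0,0],[0.08,0.6,-0.5,0,0,0],[0.08,0.9,0,0,0,0],[0,0.9,0,0,0,0],[0,0.9,0,0,0,0],[0,0.9,0,0,0,0],[0,0.9,0,0,0,0],[0,0.9,0,0,0,0],[0,0.6,0,0,0,0],[0,0,0,0,0,0],[0,0,0,0,0,0],[0,0,0,0,0,0]],
])

```text
clock: 15.22
position: [0.5105, 0.1557, 0.1473]
ee_rot: [-0.009, 1.0, -0.0, -0.0]
ft_force: [0.3, 0.1, -0.1]
grip_width: -0.002
grasp_force: 0.0
```

```bash
python3 -c "
from rod import *
st();P=camera_params('wrist');a=snap('wrist','w8')
cv2.imwrite('pics/w8c.png',cv2.resize(a[120:370,200:500,::-1],None,fx=2.4,fy=2.4,interpolation=cv2.INTER_CUBIC))
try: rod('w8',P,range(285,318,3))
except Exception as e: print(e)"
```

```text
t 15.22 jig -117.6 -6.9 147.3 yaw err -0.08 tilt [-0.0009 -0.0004] F jig -0.1 0.3 -0.1 w -0.0015274935464465616
w8 rod deg 0.8 rms 0.17 [3.4 4.3]
```

View pics/w8c.png

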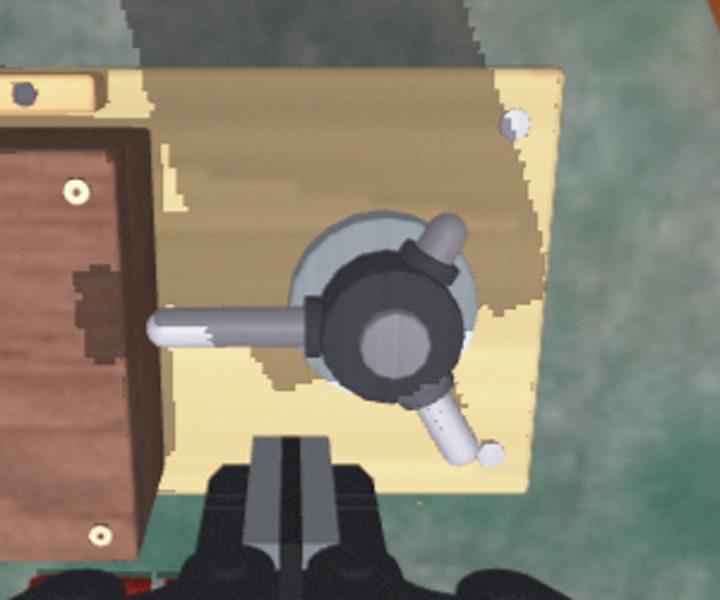

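The final view shows the long arm level along the jig, about 0.5° off at most, with its tip at (147, 328) touching the case's end face (edge about x = 150–158). The robot is clear, so I'll hand in.

```bash
python3 -c "
from h import *
print(hand_in())"
```

```text
the job is handed in; nothing more can be done
None
```

The job is handed in at about 15 s of the 51 s allowed: the longest arm was turned to within about 1° of straight, the case was then pushed until its end rested against the arm's tip, and nothing else was touched.

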